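# Set the tempering oven and shut its door

## Task

Get the smithy's bench tempering oven ready: first turn the thermostat knob clockwise until its pointer stands right at the rider (the small marker on the rim of the dial) and let go of it, then push the oven's door fully shut until it seats on its catch and stays shut by itself. Do not shift the rider, and leave the tools, the can and the tin where they are.

Things in the scene. Friction and masses are not known exactly. Their poses are not given: they have to be found in the camera images.
- oven: Grey steel bench oven, 260 wide, 270 deep, 190 high, fixed to the bench; on its right flank a grey thermostat housing, 134 wide, 130 deep, 130 high, front flush with the oven's, centred at x 65, y -197 mm. Origin on the bench under the middle of the oven's front edge; x points into the oven (away from the robot), y to its hinge side, z up.
- knob_grip (a point): Point on the upright axis of the thermostat knob, at the height to grip, 164 mm above the bench (the dial plate under the knob is at 133). The knob is a black bar 50 long, 16 wide, standing to 171 mm above the bench on a round foot of 48 diameter and 8 high. Pinch it across its 16 mm. It has stiff friction (0.06 N m) and stays where it is left.
- pointer (a point): Tip of the white pointer nose at one end of the knob's bar, 40 mm from the knob's axis, low over the dial plate (a white line on top of the bar leads to it). Set when it lies on rider.
- rider (a point): The point, 40 mm from the knob's axis, that the rider marks: the rider is a small bare-metal block (12 by 8, 7 high) at the dial's rim with a nose pointing inwards to the pointer's circle. It is stiff and differs from start to start; it is not to be shifted.
- dial (a joint): Angle of the knob, rad, growing clockwise seen from above. Hard stops at 0 and 4.9: the way to the rider is always clockwise, by 1.7 to 4.2 rad. The gap between the stops faces the oven's front.
- door (a joint): Opening of the oven's door, rad: 0 shut, starts at 0.45 to 0.75, growing as its free edge comes towards the robot. Upright hinge at the oven's left (y+) front edge. A weak spring drives it back open to about 0.45 if let go too early. The spring catch is met at about 0.06, takes 5 to 15 N at the free edge to pass, then draws the door to 0 and holds it.
- door_hinge (a point): Point on the upright hinge axis at the height of the door's top edge, 186 mm above the bench. The door panel is 18 thick (its middle plane holds the hinge axis), 244 wide and reaches from 20 to 186 above the bench.
- door_edge (a point): Top outer corner of the door at its free edge, on the outer face, which is 9 mm off the plane through the hinge axis.
- door_handle (a point): Middle of the door's upright bar handle (10 thick, 65 long), 25 mm off the outer face and 205 mm from the hinge; its top is 110 mm above the bench. The panel above the handle is bare.
- can: Open steel can, 64 diameter, 75 high, standing on the oven's roof (origin at its foot). Leave it.
- hammer: Hammer, 260 long, lying on the bench to the left; origin under its middle. Leave it.
- brush: Hand brush, 200 long, lying to the right of the oven. Leave it.
- wrench: Spanner, 180 long, lying flat between the robot and the oven. Leave it.
- chisel: Cold chisel, 165 long, lying in front of the thermostat housing, 18 high. Leave it.
- tin: Closed tin, 72 diameter, 75 high, standing left of the oven. Leave it.
- barstock: Square bar of steel, 200 by 25 by 25, lying near the robot on the left. Leave it.

How it is judged (in metres and radians):
On the way, in this order (a step that is already met when the one before it is completed fails the run):
1. the knob's pointer stands at the rider and the knob is let go, the door still open (horizontal distance between pointer and rider below 0.005 m and contact force between the fingers and anything else below 0.2 N and value of joint door above 0.2 rad), for 0.2 s.
2. the door is shut and seated on its catch (value of joint door below 0.03 rad), for 0.2 s.
At the end, for the whole second after the job is handed in: The knob's pointer tip is within 5 mm (about 7 degrees) of the rider's point, and the door is shut on its catch (under 0.03 rad), both at rest and let go (horizontal distance between pointer and rider below 0.005 m and value of joint door below 0.03 rad and velocity of joint door between -0.02 and 0.02 rad/s and velocity of joint dial between -0.02 and 0.02 rad/s); the robot touches nothing.
It fails at once if the rider is shifted by more than 4 mm (distance of rider from where it was at the start of the episode above 0.004 m).
It fails at once if a tool, the can or the tin is moved by more than 30 mm (distance of any of can, hammer, brush, wrench, chisel, tin, barstock from where it was at the start of the episode above 0.03 m).
It also fails if it takes over 72 s, if anything falls off the work surface, if the arm or the gripper's body presses on something with over 40 N, if the wrist force passes 120 N, or if a joint passes its speed limit or range.

## Robot

A 6-joint arm with a two-finger parallel gripper is mounted at the origin on the work surface. World frame = base frame: x ahead of the robot, y to its left, z up, the work surface at z = 0. Lengths are in mm, angles in degrees, forces in N, time in s.
With the tool pointing down it reaches from about 400 to 925 mm from the base axis. Payload 3.4 kg.
Tool frame: the origin (TCP) lies midway between the tips of the shut fingers; the grasp point (between the pads) lies 19 mm behind it; z points along the fingers, y is the line along which they close (so a half turn about z gives the same grasp; the last joint's range is limited). The gripper opens to 85 mm and grips with 20 to 120 N. Pads are 22 mm wide; open, the fingers measure 114 mm over their backs; the gripper's body (76 mm by 85 mm) begins 54 mm behind the grasp point. The pads swing forward as they close: fully open they stand 13 mm farther back than shut.
Start: joints at [-69.528, 17.578, 86.31, -0, 76.112, -4.211], TCP at [240.096, -522.479, 231.305] pointing down, gripper open.
Joint ranges: [-179.03, 179.03], [-60, 130.46], [8.19, 133.38], [-81.62, 261.62], [5.75, 156.47], [-153.77, 153.77]. Speed limits (degrees/s): [147.25, 147.25, 180, 180, 180, 180].

## Interface

Orientations are given as [roll, pitch, yaw] about the fixed x, y, z axes, in that order (R = Rz(yaw) Ry(pitch) Rx(roll)).
In Python, from cell import status, viewer, workorder gives the robot as it stands.
- The arm moves only by the tool play_rows, never from a script. Its argument "moves" is a list of rows, each a list of 7 numbers: the turn, a rotation vector about the tool's x, y, z in rad, then the shift along the tool's x, y, z in m, then the opening, from 0 (shut) to 1 (fully open). In form: [[wx, wy, wz, dx, dy, dz, jaw], ...]. A call has 1 to 5 rows; each row shifts and turns the commanded pose from where the row before left it, along the tool's axes as they then stand; what a row does not reach is not made up. A row lasts 1/10 s, in which the tool goes at most 50 mm and 8.59 degrees, less where a joint would pass 70% of its speed; a pose out of reach is approached as far as the arm can. A call is refused whole if a number of a shift passes 0.05 or a number of a turn 0.15, either way. A call with a gripper value outside its range is refused whole. The fingers move at their own pace and stop on an object; "force" is the grip in N (left out, the last holds). Time passes only in rows, so rows that do not move let the fingers close. It gives the time, the measured TCP pose, the force, the opening and the grip force at its end, in the units of the state.
- status.get_obs(): the state, without advancing time (a new reading comes with each control period).
- viewer.snapshot(name): name is "scene" or "top"; returns the picture (480x640x3 uint8, blue, green, red); there is no depth.
- viewer.camera_params(name): a dict with "camera_matrix" (3x3 intrinsics, pixels), "D" ([k1, k2, p1, p2, k3] as OpenCV has them; the pictures are not rectified), "view" (4x4, takes a point from world to camera coordinates). Camera axes: x right, y down, z forward; pixel columns grow to the right and rows downward; lengths in mm; the calibration is good to about 2 mm. A picture is of the moment at which its call begins. camera_params takes no time and is no camera call.
- workorder.job_done(): hands the job in; it is judged then, once.
The state is a dict: "clock": time; "joints": joint angles; "joint_velocities": joint speeds; "joint_efforts": joint torques, N m; "tool_pos": TCP position; "orientation": TCP orientation; "wrist_force": force on the tool from outside, world axes, zero at the start; "ft_torque": the same for the moment, N m; "gripper_width": opening from 0.0 (shut) to 1.0 (fully open); "gripper_force": force on a finger pad.
Only numpy, scipy, OpenCV 4.12 (cv2) and the standard library are available. Lean on these libraries where they do the work, as an engineer would, in place of code of your own. Each camera call takes 0.05 s, during which the arm holds its last target. There are 200 camera calls.

## Working session

There is one attempt and no reset: what is moved stays moved. The work goes in short steps, Python scripts to look and compute and a tool call to move; the robot and the scene stay as the last step left them, time stands still between calls to the robot, and variables do not carry over. Pictures are saved under pics/ and viewed, at most 10 in all, crops included, and the job is handed in when it is done.

Besides the shell and the picture viewer there is one more tool, called after ">>>" as name(argument=value, ...), one argument or row to a line, values as JSON. play_rows: Moves the arm, as the interface text tells. Its arguments: {"type":"object","properties":{"moves":{"type":"array"},"force":{"type":"number"}},"required":["moves"]}

```bash
mkdir -p pics; ls
python3 - <<'E'
from cell import status, viewer
import cv2
for n in("scene","top"):
    cv2.imwrite(f"pics/{n}0.png",viewer.snapshot(n)); p=viewer.camera_params(n); print(n,p)
print(status.get_obs())
E
```

```text
pics
scene {'camera_matrix': array([[589.80935572,   0.        , 320.63108849],
       [  0.        , 589.80935572, 233.89373214],
       [  0.        ,   0.        ,   1.        ]]), 'D': array([-0.16029477,  0.        ,  0.        ,  0.        ,  0.        ]), 'view': array([[ 2.10968772e-01,  9.77226825e-01, -2.28015308e-02,
        -1.61513797e+02],
       [ 5.41248083e-01, -1.36208080e-01, -8.29757718e-01,
        -1.86687408e+02],
       [-8.13967253e-01,  1.62711682e-01, -5.57657798e-01,
         1.74007925e+03],
       [ 0.00000000e+00,  0.00000000e+00,  0.00000000e+00,
         1.00000000e+00]])}
top {'camera_matrix': array([[547.68426676,   0.        , 319.29355917],
       [  0.        , 547.68426676, 241.91223245],
       [  0.        ,   0.        ,   1.        ]]), 'D': array([-0.04949086,  0.        ,  0.        ,  0.        ,  0.        ]), 'view': array([[ 1.14671158e-01, -9.93403043e-01,  9.58903872e-04,
         1.07012400e+01],
       [-9.72099413e-01, -1.12410753e-01, -2.05879950e-01,
         5.68141294e+02],
       [ 2.04629560e-01,  2.26763423e-02, -9.78576786e-01,
         1.25449263e+03],
       [ 0.00000000e+00,  0.00000000e+00,  0.00000000e+00,
         1.00000000e+00]])}
{'clock': 0.1, 'joints': array([-6.95275848e+01,  1.76182505e+01,  8.63745901e+01,  8.76873184e-04,
        7.61116385e+01, -4.21078086e+00]), 'joint_velocities': array([-0.04965041, -0.09834305, -0.10025858, -0.04982345, -0.17127491,
       -0.01164759]), 'joint_efforts': array([ 2.19951835e-04, -4.58530605e+01, -2.52607334e+01, -8.13944871e-05,
        5.61293535e-03,  4.34211540e-05]), 'tool_pos': array([ 239.89243334, -521.89319539,  230.48234094]), 'orientation': array([-1.79895865e+02, -8.52002202e-03,  2.46829771e+01]), 'wrist_force': array([-0.34383293, -0.35785573,  0.1180169 ]), 'ft_torque': array([ 0.04342302, -0.02590229, -0.03583159]), 'gripper_force': 0.0, 'gripper_width': 1.0001726056154367}
```

View pics/scene0.png

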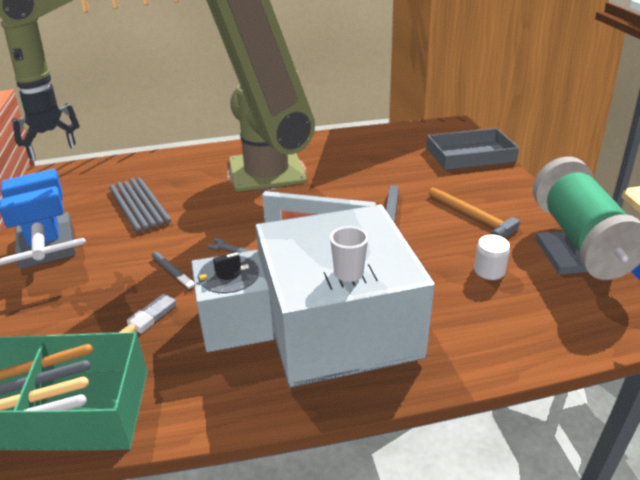

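View pics/top0.png

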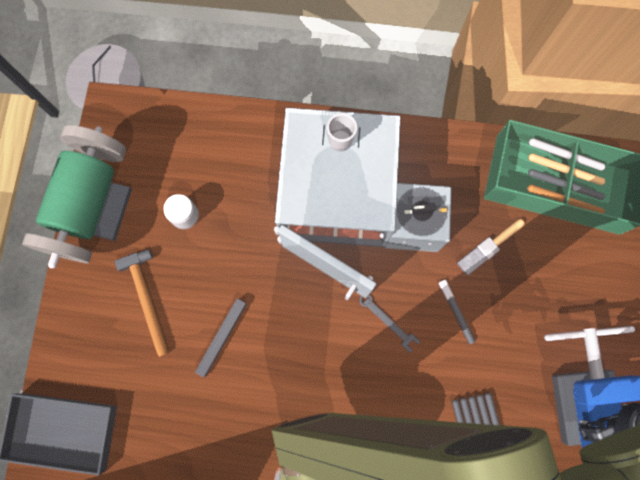

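The scene camera looks at the oven from behind, with the dial near (227,268). In the top view the knob is near (422,210), the hinge near (281,230) and the door's free edge near (372,287). I'll enlarge both dials and the door.

Run:
```python
import cv2,numpy as np
t=cv2.imread("pics/top0.png");s=cv2.imread("pics/scene0.png")
a=cv2.resize(t[175:245,382:462],(640,560),interpolation=cv2.INTER_CUBIC)
cv2.imwrite("pics/c1.png",a)
b=cv2.resize(s[240:300,185:275],(720,480),interpolation=cv2.INTER_CUBIC)
cv2.imwrite("pics/c2.png",b)
cv2.imwrite("pics/c3.png",cv2.resize(t[210:310,265:395],(780,600),interpolation=cv2.INTER_CUBIC))
```

```text
(no output)
```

View pics/c1.png

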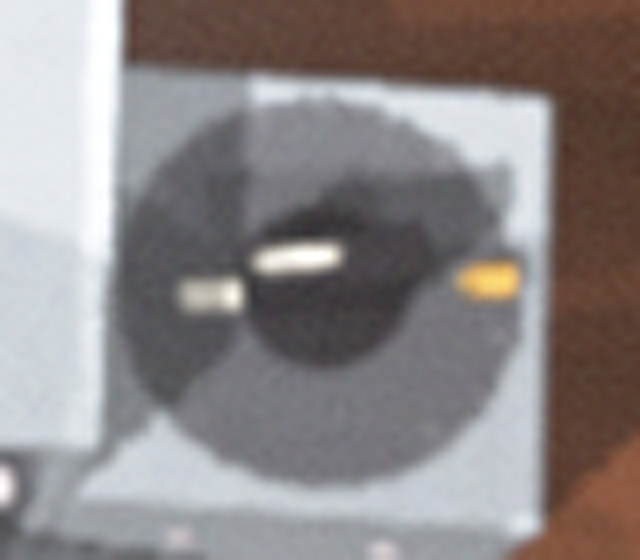

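View pics/c2.png

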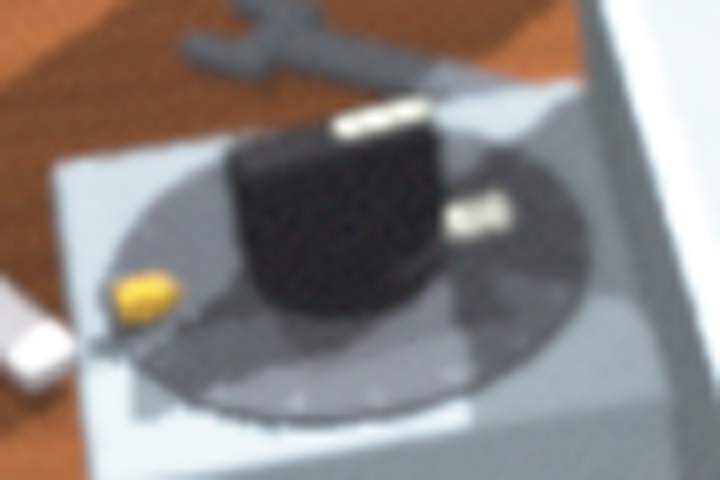

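View pics/c3.png

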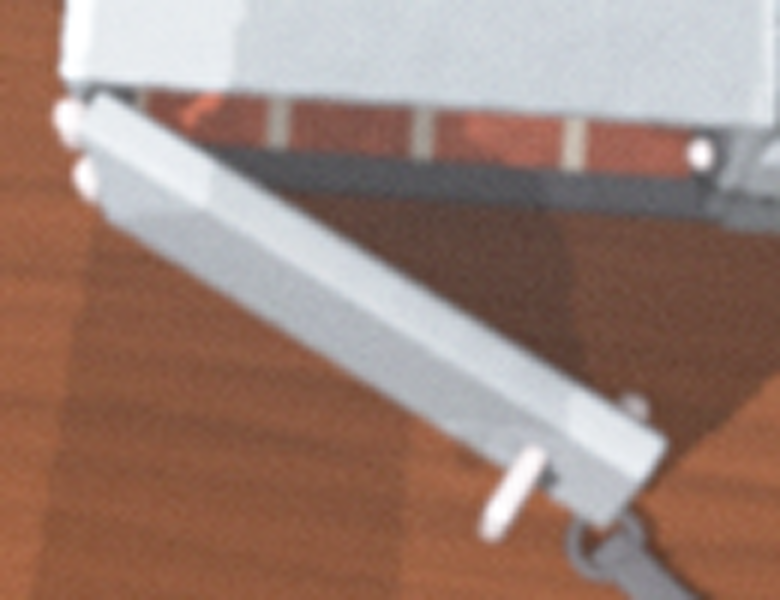

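The top crop shows the white pointer tip at full-frame px (404,212), and the bar's line from (413,208) to (425,206.5). The rider's yellow nose tip is at (439,210) and the free corner of the door near (376,284). The scene crop shows the pointer tip at (249,266), the line from (239,253) to (226.6,256), and the rider nose at (207.5,276). I'll triangulate these.

```bash
cat > h.py <<'E'
import numpy as np,cv2
from cell import viewer
P={n:viewer.camera_params(n) for n in("scene","top")}
def und(n,u): 
    p=P[n]; return cv2.undistortPoints(np.array([[u]],float),p["camera_matrix"],p["D"])[0,0]
def tri(us,ut):
    X=cv2.triangulatePoints(P["scene"]["view"][:3],P["top"]["view"][:3],und("scene",us),und("top",ut))[:,0]; X=X[:3]/X[3]
    return X, [np.linalg.norm(proj(n,X)-u) for n,u in(("scene",us),("top",ut))]
def proj(n,X):
    p=P[n];V=p["view"]; return cv2.projectPoints(np.array([X],float),cv2.Rodrigues(V[:3,:3])[0],V[:3,3],p["camera_matrix"],p["D"])[0][0,0]
def atz(n,u,z):
    V=P[n]["view"];R=V[:3,:3];c=-R.T@V[:3,3];d=R.T@np.append(und(n,u),1); return c+d*(z-c[2])/d[2]
E
python3 - <<'E'
from h import *
np.set_printoptions(precision=1,suppress=True)
for k,s,t,z in[("rider",(207.5,276),(439.1,209.9),138),("ptr",(249,266.25),(404.25,212),138),("line_in",(226.6,256.2),(425.1,206.5),171),("line_out",(239,253),(413.25,207.9),171)]:
    X,e=tri(s,t);print(k,X,np.array(e),atz("scene",s,z),atz("top",t,z))
f=lambda u,v:(382+u/8,175+v/8)
g=lambda u,v:(265+u/6,210+v/6)
for k,u,z in [("disc L",f(118,290),133),("disc R",f(522,300),133),("disc T",f(320,97),133),("disc B",f(325,487),133),("house BR",f(553,97),130),("house FR",f(546,522),130),("door in hinge",g(95,90),186),("door in free",g(667,445),186),("door out free",g(636,487),186),("roof FL",g(62,80),190),("roof FR",(382+100/8,175+447/8),190)]:
    print(k,atz("top",u,z))
fl=lambda u,v:(185+u/8,240+v/8)
for k,u,z in [("disc L",fl(108,280),133),("disc R",fl(590,250),133),("disc B",fl(345,428),133),("house FR",fl(55,165),130),("door free",(265,194),186)]: print("sc",k,atz("scene",u,z))
for n in P:
  V=P[n]["view"];print(n,-V[:3,:3].T@V[:3,3])
E
```

```text
rider [ 652.8 -189.9  136.6] [0.1 0.1] [ 654.6 -190.1  138. ] [ 652.4 -189.4  138. ]
ptr [ 639.  -110.4  135.3] [0.2 0.2] [ 642.8 -110.1  138. ] [ 638.2 -110.5  138. ]
line_in [ 646.7 -150.4  171.5] [0.5 0.4] [ 646.2 -149.6  171. ] [ 646.8 -151.4  171. ]
line_out [ 640.7 -125.6  170.3] [0.1 0.1] [ 641.6 -125.8  171. ] [ 640.5 -125.4  171. ]
disc L [639.4 -93.9 133. ]
disc R [ 649.9 -209.5  133. ]
disc T [ 703.8 -147.2  133. ]
disc B [ 588.6 -157.3  133. ]
house BR [ 712.8 -215.2  130. ]
house FR [ 586.4 -221.3  130. ]
door in hinge [564.4 160.4 186. ]
door in free [459.2 -57.9 186. ]
door out free [443.1 -48.4 186. ]
roof FL [565.8 172.3 190. ]
roof FR [578.8 -86.2 190. ]
sc disc L [ 640.8 -207.1  133. ]
sc disc R [656.3 -93.5 133. ]
sc disc B [ 709.1 -156.3  133. ]
sc house FR [ 586.7 -218.4  130. ]
sc door free [460.3 -51.  186. ]
scene [1551.5 -150.7  811.8]
top [ 294.4   46.  1344.6]
```

Heights check out: rider 137, pointer 135 and bar top 171. The knob axis is at about (646,-150.5), which agrees with the housing centre computed from the oven (647,-150). The pointer is at about 101.5° and the rider at -80.5°, so the turn is about 182° clockwise. That's too much for joint 6 in one grasp, so I'll use two.

First I'll travel over the knob.

>>> play_rows(
  moves=[
    [0, 0, 0, 0.035, -0.0112, -0.01, 0.5],
    [0, 0, 0, 0.035, -0.0112, -0.01, 0.5],
    [0, 0, 0, 0.035, -0.0112, 0, 0.5],
    [0, 0, 0, 0.035, -0.0112, 0, 0.5],
    [0, 0, 0, 0.035, -0.0112, 0, 0.5],
  ],
  force=40,
)

```text
clock: 0.6
tool_pos: [376.4, -397.3, 251.0]
orientation: [-180.0, 0.0, 24.7]
wrist_force: [-0.1, -0.4, 0.1]
gripper_width: 0.499
gripper_force: 0.0
```

>>> play_rows(
  moves=[
    [0, 0, 0, 0.035, -0.0112, 0, 0.5],
    [0, 0, 0, 0.035, -0.0112, 0, 0.5],
    [0, 0, 0, 0.035, -0.0112, 0, 0.5],
    [0, 0, 0, 0.035, -0.0112, 0, 0.5],
    [0, 0, 0, 0.035, -0.0112, 0, 0.5],
  ],
)

```text
clock: 1.1
tool_pos: [512.0, -273.2, 250.8]
orientation: [-180.0, 0.0, 24.7]
wrist_force: [0.0, 0.0, 0.5]
gripper_width: 0.5
gripper_force: 0.0
```

>>> play_rows(
  moves=[
    [0, 0, 0, 0.035, -0.0112, 0, 0.5],
    [0, 0, 0, 0.035, -0.0112, 0, 0.5],
    [0, 0, 0, 0.035, -0.0112, 0, 0.5],
    [0, 0, 0, 0.035, -0.0112, 0, 0.5],
    [0, 0, 0, 0.035, -0.0112, 0, 0.5],
  ],
)

```text
clock: 1.6
tool_pos: [647.6, -149.3, 250.7]
orientation: [-180.0, 0.1, 24.7]
wrist_force: [0.7, -0.0, 0.5]
gripper_width: 0.501
gripper_force: 0.0
```

>>> play_rows(
  moves=[
    [0, 0, -0.149, 0, 0, 0, 0.5],
    [0, 0, -0.149, 0, 0, 0, 0.5],
    [0, 0, -0.149, 0, 0, 0, 0.5],
    [0, 0, -0.149, 0, 0, 0, 0.5],
    [0, 0, -0.149, 0, 0, 0, 0.5],
  ],
)

```text
clock: 2.1
tool_pos: [646.6, -150.3, 250.5]
orientation: [-179.9, 0.0, 67.7]
wrist_force: [-0.3, 0.4, -0.1]
gripper_width: 0.502
gripper_force: 0.0
```

>>> play_rows(
  moves=[
    [0, 0, -0.149, 0, 0, 0, 0.5],
    [0, 0, -0.149, 0, 0, 0, 0.5],
    [0, 0, -0.149, 0, 0, 0, 0.5],
    [0, 0, -0.149, 0, 0, 0, 0.5],
    [0, 0, 0, 0, 0, 0, 0.5],
  ],
)

```text
clock: 2.6
tool_pos: [646.6, -150.5, 250.6]
orientation: [-179.9, -0.0, 101.5]
wrist_force: [-0.5, 0.4, 0.8]
gripper_width: 0.501
gripper_force: 0.0
```

>>> play_rows(
  moves=[
    [0, 0, 0, 0, 0, 0.03, 0.5],
    [0, 0, 0, 0, 0, 0.025, 0.5],
    [0, 0, 0, 0, 0, 0.02, 0.5],
    [0, 0, 0, 0, 0, 0.015, 0.5],
    [0, 0, 0, 0, 0, 0.012, 0.5],
  ],
)

```text
clock: 3.1
tool_pos: [646.2, -150.4, 147.6]
orientation: [-179.9, -0.1, 101.3]
wrist_force: [0.3, -0.0, 1.0]
gripper_width: 0.502
gripper_force: 0.0
```

>>> play_rows(
  moves=[
    [0, 0, 0, 0, 0, 0, 0.35],
    [0, 0, 0, 0, 0, 0, 0.25],
    [0, 0, 0, 0, 0, 0, 0.1],
    [0, 0, 0, 0, 0, 0, 0.1],
    [0, 0, 0, 0, 0, 0, 0.1],
  ],
  force=40,
)

```text
clock: 3.6
tool_pos: [647.6, -150.8, 150.1]
orientation: [179.9, 0.0, 101.5]
wrist_force: [0.7, -0.1, -0.6]
gripper_width: 0.173
gripper_force: 43.1
```

Gripped, with an opening of about 15–16 mm, as expected. Now turning clockwise.

>>> play_rows(
  moves=[
    [0, 0, 0.1, 0, 0, 0, 0.1],
    [0, 0, 0.1, 0, 0, 0, 0.1],
    [0, 0, 0.1, 0, 0, 0, 0.1],
    [0, 0, 0.1, 0, 0, 0, 0.1],
    [0, 0, 0.1, 0, 0, 0, 0.1],
  ],
)

```text
clock: 4.1
tool_pos: [647.9, -150.8, 150.2]
orientation: [179.9, -0.0, 72.6]
wrist_force: [0.5, -1.0, -0.4]
gripper_width: 0.18
gripper_force: 43.1
```

>>> play_rows(
  moves=[
    [0, 0, 0.1, 0, 0, 0, 0.1],
    [0, 0, 0.1, 0, 0, 0, 0.1],
    [0, 0, 0.1, 0, 0, 0, 0.1],
    [0, 0, 0.1, 0, 0, 0, 0.1],
    [0, 0, 0.1, 0, 0, 0, 0.1],
  ],
)

```text
clock: 4.6
tool_pos: [648.1, -150.9, 150.2]
orientation: [179.9, -0.1, 44.0]
wrist_force: [1.4, -1.1, -0.4]
gripper_width: 0.179
gripper_force: 43.0
```

>>> play_rows(
  moves=[
    [0, 0, 0.1, 0, 0, 0, 0.1],
    [0, 0, 0.1, 0, 0, 0, 0.1],
    [0, 0, 0.1, 0, 0, 0, 0.1],
    [0, 0, 0.1, 0, 0, 0, 0.1],
    [0, 0, 0.1, 0, 0, 0, 0.1],
  ],
)

```text
clock: 5.1
tool_pos: [648.2, -151.1, 150.2]
orientation: [179.9, -0.1, 15.3]
wrist_force: [1.9, -1.2, -0.0]
gripper_width: 0.179
gripper_force: 43.0
```

>>> play_rows(
  moves=[
    [0, 0, 0.1, 0, 0, 0, 0.1],
    [0, 0, 0.1, 0, 0, 0, 0.1],
    [0, 0, 0.1, 0, 0, 0, 0.1],
    [0, 0, 0.1, 0, 0, 0, 0.1],
    [0, 0, 0, 0, 0, 0, 0.1],
  ],
)

```text
clock: 5.6
tool_pos: [648.2, -151.4, 150.2]
orientation: [179.9, -0.2, -7.4]
wrist_force: [2.6, -1.2, -0.0]
gripper_width: 0.178
gripper_force: 43.1
```

>>> play_rows(
  moves=[
    [0, 0, 0, 0, 0, 0, 0.5],
    [0, 0, 0, 0, 0, 0, 0.5],
    [0, 0, 0, 0, 0, -0.02, 0.5],
    [0, 0, 0, 0, 0, -0.02, 0.5],
    [0, 0, 0, 0, 0, 0, 0.5],
  ],
)

```text
clock: 6.1
tool_pos: [648.7, -150.9, 192.4]
orientation: [180.0, -0.3, -7.3]
wrist_force: [-0.2, 0.3, 0.2]
gripper_width: 0.499
gripper_force: 0.0
```

>>> play_rows(
  moves=[
    [0, 0, -0.143, 0, 0, -0.01, 0.5],
    [0, 0, -0.143, 0, 0, 0, 0.5],
    [0, 0, -0.143, 0, 0, 0, 0.5],
    [0, 0, -0.143, 0, 0, 0, 0.5],
    [0, 0, -0.143, 0, 0, 0, 0.5],
  ],
)

```text
clock: 6.6
tool_pos: [646.2, -150.2, 198.1]
orientation: [-179.9, 0.1, 34.0]
wrist_force: [0.2, 0.8, -0.3]
gripper_width: 0.5
gripper_force: 0.0
```

>>> play_rows(
  moves=[
    [0, 0, -0.143, 0, 0, 0, 0.5],
    [0, 0, -0.143, 0, 0, 0, 0.5],
    [0, 0, -0.143, 0, 0, 0, 0.5],
    [0, 0, -0.143, 0, 0, 0, 0.5],
    [0, 0, -0.143, 0, 0, 0, 0.5],
  ],
)

```text
clock: 7.1
tool_pos: [646.2, -150.2, 198.1]
orientation: [-179.9, -0.0, 75.0]
wrist_force: [0.3, -0.5, 0.1]
gripper_width: 0.502
gripper_force: 0.0
```

>>> play_rows(
  moves=[
    [0, 0, -0.143, 0, 0, 0, 0.5],
    [0, 0, -0.143, 0, 0, 0, 0.5],
    [0, 0, -0.143, 0, 0, 0, 0.5],
    [0, 0, -0.143, 0, 0, 0, 0.5],
    [0, 0, -0.143, 0, 0, 0, 0.5],
  ],
)

```text
clock: 7.6
tool_pos: [646.2, -150.2, 198.1]
orientation: [-179.9, -0.1, 115.9]
wrist_force: [-0.5, -0.5, -0.0]
gripper_width: 0.504
gripper_force: 0.0
```

>>> play_rows(
  moves=[
    [0, 0, -0.143, 0, 0, 0, 0.5],
    [0, 0, -0.143, 0, 0, 0, 0.5],
    [0, 0, -0.143, 0, 0, 0, 0.5],
    [0, 0, -0.143, 0, 0, 0, 0.5],
    [0, 0, -0.143, 0, 0, 0, 0.5],
  ],
)

```text
clock: 8.1
tool_pos: [646.2, -150.2, 198.0]
orientation: [-180.0, -0.1, 156.9]
wrist_force: [-0.9, 0.3, 0.5]
gripper_width: 0.501
gripper_force: 0.0
```

>>> play_rows(
  moves=[
    [0, 0, -0.143, 0, 0, 0, 0.5],
    [0, 0, -0.139, 0, 0, 0, 0.5],
    [0, 0, 0, 0, 0, 0, 0.5],
  ],
)

```text
clock: 8.4
tool_pos: [646.3, -150.3, 198.2]
orientation: [180.0, -0.1, 172.7]
wrist_force: [-0.2, 0.2, -0.1]
gripper_width: 0.501
gripper_force: 0.0
```

>>> play_rows(
  moves=[
    [0, 0, 0, -0.001, 0, 0.02, 0.5],
    [0, 0, 0, 0, 0, 0.018, 0.5],
    [0, 0, 0, 0, 0, 0.01, 0.5],
    [0, 0, 0, 0, 0, 0, 0.3],
    [0, 0, 0, 0, 0, 0, 0.1],
  ],
)

```text
clock: 8.9
tool_pos: [647.8, -151.1, 151.2]
orientation: [-180.0, -0.0, 172.6]
wrist_force: [-3.7, -3.9, -1.4]
gripper_width: 0.18
gripper_force: 43.6
```

>>> play_rows(
  moves=[
    [0, 0, 0, 0, 0, 0, 0.1],
    [0, 0, 0, 0, 0, 0, 0.1],
    [0, 0, 0.0976, 0, 0, 0, 0.1],
    [0, 0, 0.0976, 0, 0, 0, 0.1],
    [0, 0, 0.0976, 0, 0, 0, 0.1],
  ],
)

```text
clock: 9.4
tool_pos: [647.8, -151.1, 151.2]
orientation: [-180.0, -0.0, 155.7]
wrist_force: [0.0, -2.3, -5.4]
gripper_width: 0.177
gripper_force: 42.8
```

>>> play_rows(
  moves=[
    [0, 0, 0.0976, 0, 0, 0, 0.1],
    [0, 0, 0.0976, 0, 0, 0, 0.1],
    [0, 0, 0.0976, 0, 0, 0, 0.1],
    [0, 0, 0.0976, 0, 0, 0, 0.1],
    [0, 0, 0.0976, 0, 0, 0, 0.1],
  ],
)

```text
clock: 9.9
tool_pos: [647.8, -151.2, 151.2]
orientation: [-180.0, 0.0, 127.7]
wrist_force: [0.5, -2.3, -5.7]
gripper_width: 0.17
gripper_force: 42.8
```

>>> play_rows(
  moves=[
    [0, 0, 0.0976, 0, 0, 0, 0.1],
    [0, 0, 0.0976, 0, 0, 0, 0.1],
    [0, 0, 0.0976, 0, 0, 0, 0.1],
    [0, 0, 0.0976, 0, 0, 0, 0.1],
    [0, 0, 0.0976, 0, 0, 0, 0.1],
  ],
)

```text
clock: 10.4
tool_pos: [647.9, -151.2, 151.3]
orientation: [-180.0, 0.0, 99.7]
wrist_force: [-0.4, -2.0, -6.1]
gripper_width: 0.175
gripper_force: 42.8
```

>>> play_rows(
  moves=[
    [0, 0, 0, 0, 0, 0, 0.1],
    [0, 0, 0, 0, 0, 0, 0.1],
  ],
)

```text
clock: 10.6
tool_pos: [647.9, -151.2, 151.2]
orientation: [-180.0, 0.0, 100.1]
wrist_force: [-1.1, -3.0, -5.1]
gripper_width: 0.176
gripper_force: 42.8
```

>>> play_rows(
  moves=[
    [0, 0, 0, 0, 0, 0, 0.5],
    [0, 0, 0, 0, 0, 0, 0.5],
    [0, 0, 0, 0, 0, -0.035, 0.5],
    [0, 0, 0, 0, 0, -0.045, 0.5],
    [0, 0, 0, 0, 0, -0.03, 0.5],
  ],
)

```text
clock: 11.1
tool_pos: [649.4, -150.5, 265.4]
orientation: [179.7, 0.1, 100.0]
wrist_force: [1.5, -0.1, -1.0]
gripper_width: 0.502
gripper_force: 0.0
```

>>> play_rows(
  moves=[
    [0, 0, 0, -0.03, -0.0395, 0, 0.5],
    [0, 0, 0, -0.03, -0.0395, 0, 0.5],
    [0, 0, 0, -0.03, -0.0395, 0, 0.5],
    [0, 0, 0, -0.03, -0.0395, 0, 0.5],
    [0, 0, 0, -0.03, -0.0395, 0, 0.5],
  ],
)

```text
clock: 11.6
tool_pos: [478.8, -333.6, 262.7]
orientation: [179.9, 0.1, 100.1]
wrist_force: [-0.0, 0.4, -0.2]
gripper_width: 0.497
gripper_force: 0.0
```

Run:
```python
from h import *
t=viewer.snapshot("top");s=viewer.snapshot("scene")
cv2.imwrite("pics/t1.png",t);cv2.imwrite("pics/s1.png",s)
R=lambda im,w,h:cv2.resize(im,(w,h),interpolation=cv2.INTER_CUBIC)
a=R(t[185:235,392:462],560,400);b=R(s[240:265+20,190:260],560,360)[:200+160]
o=np.zeros((600,800,3),np.uint8);o[:400,:560]=a
o[400:,:400]=R(t,400,300)[:200];b=R(s[245:285,190:270],400,200);o[400:,400:]=b
cv2.imwrite("pics/c4.png",o)
```

```text
(no output)
```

View pics/c4.png

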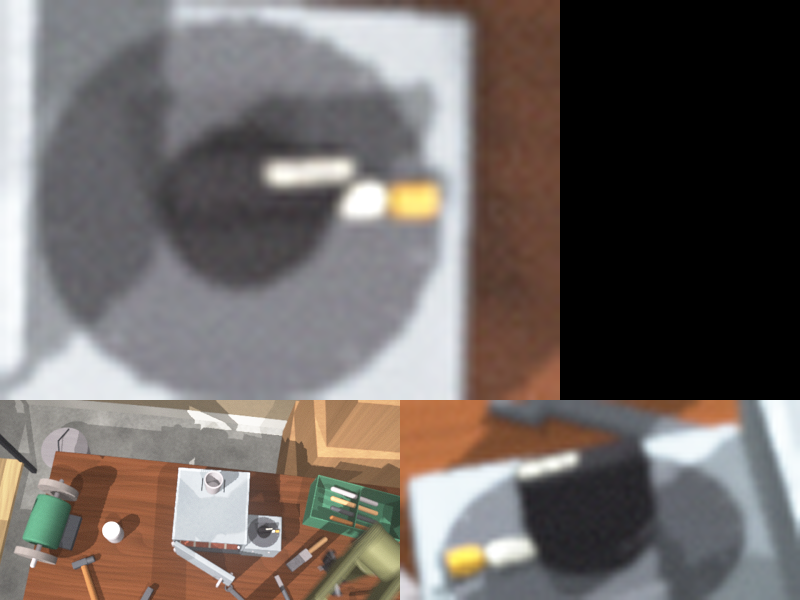

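The picture shows the white pointer tip at crop (390,201), touching the yellow rider's nose at (390,200), collinear in both views. The remaining error is under about 1 mm, so step 1 is met. The door opening measures about 0.5 rad, with the hinge at (556,164). Next I'll shut the jaws, turn to yaw 183 and go in front of the door.

>>> play_rows(
  moves=[
    [0, 0, -0.145, 0, 0, 0, 0],
    [0, 0, -0.145, 0, 0, 0, 0],
    [0, 0, -0.145, 0, 0, 0, 0],
    [0, 0, -0.145, 0, 0, 0, 0],
    [0, 0, -0.145, 0, 0, 0, 0],
  ],
)

```text
clock: 12.2
tool_pos: [480.6, -332.1, 262.3]
orientation: [179.9, 0.1, 141.9]
wrist_force: [0.3, -0.4, -0.1]
gripper_width: -0.002
gripper_force: 0.0
```

>>> play_rows(
  moves=[
    [0, 0, -0.145, 0, 0, 0, 0],
    [0, 0, -0.145, 0, 0, 0, 0],
    [0, 0, -0.145, 0, 0, 0, 0],
    [0, 0, -0.145, 0, 0, 0, 0],
    [0, 0, -0.145, 0, 0, 0, 0],
  ],
)

```text
clock: 12.7
tool_pos: [480.6, -332.0, 262.3]
orientation: [-180.0, 0.1, -176.5]
wrist_force: [0.8, 0.2, 0.4]
gripper_width: 0.0
gripper_force: 0.0
```

>>> play_rows(
  moves=[
    [0, 0, 0, 0.015, 0.03, 0, 0],
    [0, 0, 0, 0.015, 0.044, 0, 0],
    [0, 0, 0, 0.015, 0.044, 0, 0],
    [0, 0, 0, 0.0075, 0.044, 0, 0],
    [0, 0, 0, 0, 0.044, 0, 0],
  ],
)

```text
clock: 13.2
tool_pos: [415.3, -127.5, 262.2]
orientation: [180.0, 0.1, -176.9]
wrist_force: [0.9, 0.2, -0.0]
gripper_width: 0.002
gripper_force: 0.0
```

>>> play_rows(
  moves=[
    [0, 0, 0, 0, 0.044, 0, 0],
    [0, 0, 0, 0, 0.044, 0, 0],
    [0, 0, 0, 0, 0.012, 0, 0],
    [0, 0, 0, 0, 0, 0, 0],
  ],
)

```text
clock: 13.6
tool_pos: [411.0, -28.0, 262.2]
orientation: [180.0, 0.1, -176.7]
wrist_force: [-0.5, -0.8, -0.1]
gripper_width: 0.003
gripper_force: 0.0
```

>>> play_rows(
  moves=[
    [0, 0, 0, 0, 0, 0.04, 0],
    [0, 0, 0, 0, 0, 0.04, 0],
    [0, 0, 0, 0, 0, 0.03, 0],
    [0, 0, 0, 0, 0, 0.012, 0],
    [0, 0, 0, 0, 0, 0, 0],
  ],
)

```text
clock: 14.1
tool_pos: [409.8, -31.0, 137.7]
orientation: [180.0, -0.2, -177.0]
wrist_force: [0.6, 0.4, 0.3]
gripper_width: 0.001
gripper_force: 0.0
```

>>> play_rows(
  moves=[
    [0, 0, 0, -0.01, 0, 0, 0],
    [0, 0, 0, -0.01, 0, 0, 0],
    [0, 0, 0, -0.01, 0, 0, 0],
    [0, 0, 0, -0.01, 0, 0, 0],
    [0, 0, 0, -0.01, 0, 0, 0],
  ],
)

```text
clock: 14.6
tool_pos: [463.6, -28.0, 141.1]
orientation: [-179.9, 0.2, -176.9]
wrist_force: [-1.6, -2.5, 6.6]
gripper_width: -0.001
gripper_force: 0.4
```

>>> play_rows(
  moves=[
    [0, 0, 0, -0.01, 0, 0, 0],
    [0, 0, 0, -0.01, 0, 0, 0],
    [0, 0, 0, -0.01, 0, 0, 0],
    [0, 0, 0, -0.01, 0, 0, 0],
    [0, 0, 0, -0.01, 0, 0, 0],
  ],
)

```text
clock: 15.1
tool_pos: [513.2, -25.1, 141.1]
orientation: [-179.9, 0.2, -176.9]
wrist_force: [-2.0, -1.0, 5.0]
gripper_width: -0.003
gripper_force: 0.0
```

>>> play_rows(
  moves=[
    [0, 0, 0, -0.006, 0, 0, 0],
    [0, 0, 0, -0.006, 0, 0, 0],
    [0, 0, 0, -0.006, 0, 0, 0],
    [0, 0, 0, -0.004, 0, 0, 0],
    [0, 0, 0, -0.004, 0, 0, 0],
  ],
)

```text
clock: 15.6
tool_pos: [534.6, -22.9, 138.9]
orientation: [180.0, -0.3, -176.9]
wrist_force: [-8.3, -0.2, 3.8]
gripper_width: -0.003
gripper_force: 0.0
```

>>> play_rows(
  moves=[
    [0, 0, 0, -0.003, 0, 0, 0],
    [0, 0, 0, -0.003, 0, 0, 0],
    [0, 0, 0, -0.003, 0, 0, 0],
  ],
)

```text
clock: 15.9
tool_pos: [541.8, -22.8, 138.3]
orientation: [180.0, -0.4, -176.9]
wrist_force: [-5.2, -2.2, -0.1]
gripper_width: 0.001
gripper_force: 0.0
```

>>> play_rows(
  moves=[
    [0, 0, 0, -0.002, 0, 0, 0],
    [0, 0, 0, -0.002, 0, 0, 0],
    [0, 0, 0, 0, 0, 0, 0],
  ],
)

```text
clock: 16.2
tool_pos: [545.6, -22.2, 138.2]
orientation: [180.0, -0.5, -176.9]
wrist_force: [-9.3, -0.6, 2.7]
gripper_width: -0.002
gripper_force: 0.0
```

>>> play_rows(
  moves=[
    [0, 0, 0, -0.002, 0, 0, 0],
    [0, 0, 0, -0.002, 0, 0, 0],
    [0, 0, 0, 0, 0, 0, 0],
  ],
)

```text
clock: 16.5
tool_pos: [545.4, -21.9, 137.3]
orientation: [179.9, -0.9, -176.9]
wrist_force: [-16.1, -1.7, 4.4]
gripper_width: -0.0
gripper_force: 0.0
```

The force rises to 16 N while the tool stands still, so the door is against its stop at the expected x of 545.6. Backing off and checking.

>>> play_rows(
  moves=[
    [0, 0, 0, 0.005, 0, 0, 0],
    [0, 0, 0, 0.01, 0, 0, 0],
    [0, 0, 0, 0.03, 0, 0, 0],
    [0, 0, 0, 0.05, 0, 0, 0],
    [0, 0, 0, 0.03, 0, 0, 0],
  ],
)

```text
clock: 17.0
tool_pos: [425.8, -28.6, 139.1]
orientation: [180.0, -0.1, -176.9]
wrist_force: [-0.2, -0.2, -0.8]
gripper_width: 0.0
gripper_force: 0.0
```

Run:
```python
from h import *
t=viewer.snapshot("top");s=viewer.snapshot("scene")
cv2.imwrite("pics/c5.png",cv2.resize(t[170:300,270:470],(800,520),interpolation=cv2.INTER_CUBIC))
cv2.imwrite("pics/s5.png",s)
from cell import status
print(status.get_obs()["wrist_force"])
```

```text
[-0.45251066 -0.14785261 -0.3019981 ]
```

View pics/c5.png

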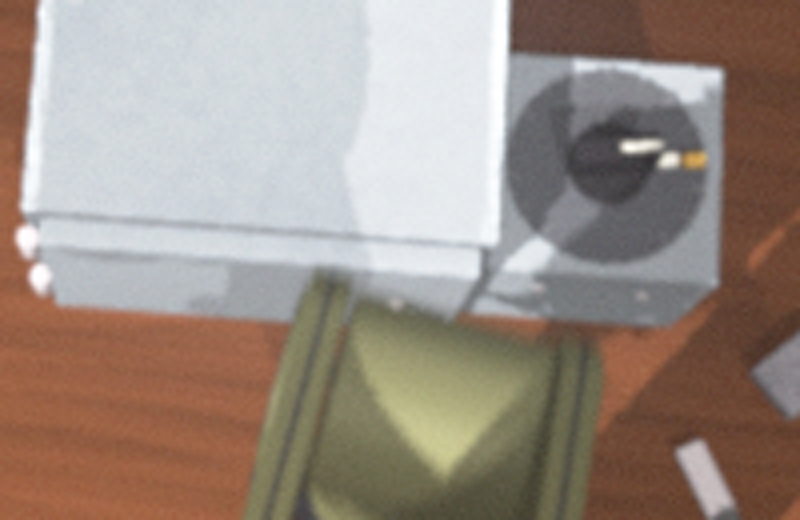

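View pics/s5.png

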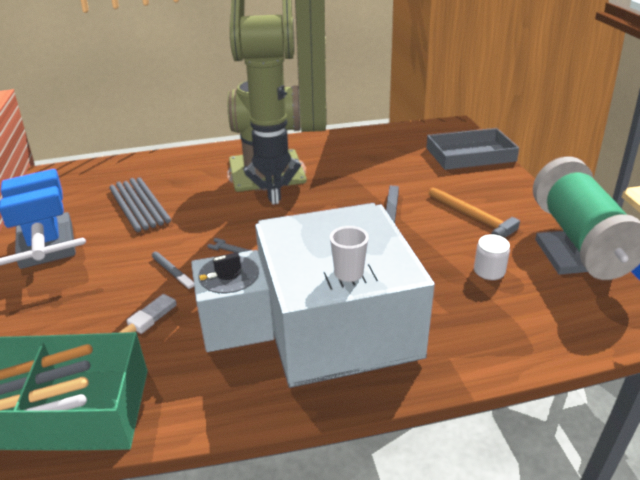

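The door's top edge runs parallel to the roof's front edge, from crop (40,215) to (490,245), with the hand withdrawn. The pointer still meets the rider at crop (683,160), and the other things have not moved. Handing in.

```bash
python3 -c "
from cell import workorder
print(workorder.job_done())"
```

```text
the job is handed in; nothing more can be done
None
```

I handed the job in at about 17 s of the 72 s allowed: the pointer stands at the rider by camera (error under about 1 mm), the door stayed shut after I backed off, and nothing else in view had moved; no verdict came back.

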